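# Hang the pine chew block by its S-hook

## Robot

A 7-joint arm with a two-finger parallel gripper is mounted at the origin on the work surface. World frame = base frame: x ahead of the robot, y to its left, z up, the work surface at z = 0. Lengths are in m, angles in rad, forces in N, time in s.
With the tool pointing down it reaches from about 0.375 to 0.925 m from the base axis. Payload 3.1 kg.
Tool frame: the origin (TCP) lies midway between the tips of the shut fingers; the grasp point (between the pads) lies 19 mm behind it; z points along the fingers, y is the line along which they close (so a half turn about z gives the same grasp; the last joint's range is limited). The gripper opens to 85 mm and grips with 20 to 120 N. Pads are 22 mm wide; open, the fingers measure 114 mm over their backs; the gripper's body (76 mm by 85 mm) begins 54 mm behind the grasp point. The pads swing forward as they close: fully open they stand 13 mm farther back than shut.
Start: joints at [1.247, 0.383, 0.044, 1.598, -0.018, 1.161, -0.05], TCP at [0.146, -0.633, 0.231] pointing down, gripper open.
Joint ranges: [-2.61, 2.61], [-0.41, 2.15], [-1.48, 1.57], [0, 2.5], [-1.57, 4.71], [0.05, 1.97], [-2.85, 2.85]. Speed limits (rad/s): [2.79, 2.79, 3.14, 3.14, 3.14, 3.14, 3.14].

## Interface

Orientations are given as a rotation vector (axis times angle).
In Python, from workcell import bot gives the robot as it stands.
- The arm moves only by the tool play_rows, never from a script. Its argument "targets" is a list of rows, each an object of numbers: "tx", "ty", "tz": the shift along the tool's x, y, z in mm; "rx", "ry", "rz": the turn, a rotation vector about the tool's x, y, z in rad; "claw": the finger opening in mm, from 0 to 85.4. A call has exactly 10 rows; each row is the pose to reach, as a shift and turn from the pose commanded when the call began, along the tool's axes at that moment; what a row does not reach only later rows make up. A row lasts 1/8 s, in which the tool goes at most 62.5 mm and 10.7 degrees, less where a joint would pass 70% of its speed; a pose out of reach is approached as far as the arm can. A call with a gripper value outside its range is refused whole. The fingers move at their own pace and stop on an object; "grip_force" is the grip in N (left out, the last holds). Time passes only in rows, so rows that repeat a pose let the fingers close, or fill a call up. It gives the time, the measured TCP pose, the force, the opening and the grip force at its end, in the units of the state.
- bot.state(): the state, without advancing time (a new reading comes with each control period).
- bot.get_image(name): name is "scene" or "top" or "wrist"; returns (picture, depth): 384x512x3 uint8, red, green, blue; 384x512 float32, m along the optical axis (not along the pixel's ray), 0 where there is no reading.
- bot.camera_model(name): a dict with "intrinsics" (3x3 intrinsics, pixels), "R" (3x3) and "t" (3): a world point X has camera coordinates R X + t. Camera axes: x right, y down, z forward; pixel columns grow to the right and rows downward; lengths in m; the calibration is good to about 2 mm. A picture is of the moment at which its call begins: read the wrist's pose just before it. camera_model takes no time and is no camera call; for the wrist camera it gives the pose at the moment of the call.
- bot.hand_in(): hands the job in; it is judged then, once.
Trained networks look in the newest picture that a camera, given by its name, has taken for a name from the list of things; names that differ only in an ending like _2 or _b are one class to them, and where a whole thing is asked for, a point or a joint stands for the part that bears it (a point fixed in the world has none). Each returns a list of dicts, best first, with "conf" (0 to 1); they miss things now and then, are a little off and sometimes report something else, mostly with a low value. They report only what shows in the picture. A call takes as long as a camera call. They do not tell look-alikes from the thing itself.
- bot.boxes_of(camera, name): "bbox" ([centre column, centre row, width, height] in pixels, round what is visible of it).
- bot.cut_out(camera, name): "pixels" (384x512 bool, what is visible of it) and "bbox" ([centre column, centre row, width, height] in pixels, round what is visible of it).
- bot.pinpoint(camera, name): "uv" ([column, row] in pixels: a listed point, or the origin of a listed thing).
The state is a dict: "time": time; "joints": joint angles; "qvel": joint speeds; "effort": joint torques, N m; "position": TCP position; "tcp_rot": TCP orientation; "wrist_force": force on the tool from outside, world axes, zero at the start; "torque": the same for the moment, N m; "gripper_width": opening from 0.0 (shut) to 1.0 (fully open); "grip_force": force on a finger pad.
Only numpy, scipy, OpenCV 4.12 (cv2) and the standard library are available. Lean on these libraries where they do the work, as an engineer would, in place of code of your own. Each camera call takes 0.05 s, during which the arm holds its last target. There are 200 camera calls.

## Task

Pick up the pine chew block and hang it on the raised shelf: pass the free end of its steel S-hook down through the small hole near the front end of the flat steel hanger plate, feeling lightly along the plate for the hole because the plate may stand a little further in or out in its clamp. Lower it until the bend rests on the plate, give it a firm tug downwards, about as hard as a kilo pulls, to be sure that it holds, then let go so that it hangs there. Never press hard on the plate, and leave the bowl, the tub, the brush and the hideaway where they are.

Things in the scene. Friction and masses are not known exactly. Their poses are not given: they have to be found in the camera images.
- chew: Pine block 32 (x) x 44 (y) x 60 (z) mm, standing on the shelf (z = 0) at the start; one rigid piece of 60 to 115 g with a stiff S-hook of 5 mm steel wire in its x-z plane. Origin: centre of the block's underside, z up, +x to the hook's free leg. Grasp the bare y faces, 44 mm apart. Wire lies 5 mm high across the block's top and down both x faces (to x = +-21 mm) to z = 45 mm.
- hook_tip (a point): Lowest point of the free leg, round-nosed (2.5 mm radius), pointing down: x +18, y 0, z 79 mm in the block's frame; axes as the block's. 10.5 mm below the bend's underside, and 14 mm above the wire on the block's top: the plate must pass through that gap.
- hook_leg (a point): Point on the axis of the hook's straight free leg, in the block's frame x +18, y 0, z 87.5 mm; axes as the block's. The hook's upper end is a square arch over the block: back wire at x = -14, free leg at x = +18, flat bend between them with underside at z = 89.5, upper side at 94.5 mm. Clear width in the arch 27 mm. Hanging fully home, this point is 2 mm below the plate's top.
- riser: White raised shelf, fixed: board 180 (x) x 360 (y) x 16 mm, top at z = 146 mm, on two end panels. Origin: under the board's middle at z = 0; +x to its back, away from the robot; y along its front edge. A low clamp bar (62 mm long, top 7 mm above the board, 38 mm behind the front edge) holds the hanger plate down on the board.
- hanger (a point): Mouth of the 8 mm through hole in the hanger plate if the plate stood mid-travel: shelf frame x -135, y 0, z 150 mm (plate top); axes as the shelf's. Steel strip 22 wide, 4 thick, jutting out along -x, its free end 24 mm beyond the hole, free air all round. The true hole (and end) lies up to 10 mm off along + or - x, not measured, new each time; y, z true. Slides in x only if pushed by over 8 N.
- bowl: Stainless steel bowl, 110 mm across, 42 mm high, loose. Origin: centre of its underside. Leave alone.
- tub: Clear acrylic tub, 90 x 90 mm, with a white lid and knob, 129 mm high, loose. Origin: centre of its underside. Leave alone.
- brush: Black slicker brush lying on its back, pins up, 170 mm long along its x (handle to -x), 50 mm wide, 22 mm high, loose. Origin: near its middle, on the shelf. Leave alone.
- hideaway: Small round ceramic hideaway, 120 mm across, 92 mm high, white with a blue roof, loose. Origin: centre of its underside. Leave alone.
Mind the look-alikes: they are no part of the job. What is shaped like the chew but purple is not meant.

How it is judged:
By the outcome, as a careful person would: the job done as asked, in the order asked, and still so for the second after the job is handed in, with the robot touching nothing.
It also fails if it takes over 72 s, if anything falls off the work surface, if the arm or the gripper's body presses on something with over 40 N, if the wrist force passes 120 N, or if a joint passes its speed limit or range.

## Working session

There is one attempt and no reset: what is moved stays moved. The work goes in short steps, Python scripts to look and compute and a tool call to move; the robot and the scene stay as the last step left them, time stands still between calls to the robot, and variables do not carry over. Pictures are saved under pics/ and viewed, at most 10 in all, crops included, and the job is handed in when it is done.

Besides the shell and the picture viewer there is one more tool, called after "Emit:" as a command line: name --argument value ..., lists and objects as JSON in quotes. play_rows: Moves the arm, as the interface text tells. Its arguments: {"type":"object","properties":{"targets":{"type":"array","items":{"type":"object","properties":{"tx":{"type":"number"},"ty":{"type":"number"},"tz":{"type":"number"},"rx":{"type":"number"},"ry":{"type":"number"},"rz":{"type":"number"},"claw":{"type":"number"}}}},"grip_force":{"type":"number"}},"required":["targets"]}

```bash
mkdir -p pics; cat > h.py <<'E'
import numpy as np,cv2
from scipy.spatial.transform import Rotation as Ro
from workcell import bot
def back(cam,uv,d,m=None):
    m=m or bot.camera_model(cam);K=np.array(m['intrinsics'])
    p=np.linalg.inv(K)@np.array([uv[0],uv[1],1.])*d
    return np.array(m['R']).T@(p-np.array(m['t']))
def onz(cam,uv,z,m=None):
    m=m or bot.camera_model(cam);R=np.array(m['R']);c=-R.T@np.array(m['t'])
    r=R.T@np.linalg.inv(np.array(m['intrinsics']))@np.array([uv[0],uv[1],1.])
    return c+r*(z-c[2])/r[2]
def cloud(cam,d,m=None):
    m=m or bot.camera_model(cam);v,u=np.indices(d.shape)
    p=np.stack([u,v,np.ones_like(u)],-1).reshape(-1,3)@np.linalg.inv(np.array(m['intrinsics'])).T*d.reshape(-1,1)
    return ((p-np.array(m['t']))@np.array(m['R'])).reshape(d.shape+(3,))
def save(n,im): cv2.imwrite('pics/'+n,cv2.cvtColor(im,cv2.COLOR_RGB2BGR))
E
python3 - <<'E'
from h import *
np.set_printoptions(precision=4,suppress=True)
s=bot.state();print(s)
ims=[]
for c in['scene','top']:
    im,d=bot.get_image(c);ims.append(im);P=cloud(c,d);np.save(c+'.npy',P);np.save(c+'_im.npy',im)
    for n in['chew','riser','bowl','tub','brush','hideaway']:
        for r in bot.cut_out(c,n):
            if r['conf']<.3: continue
            q=P[r['pixels']&(d>0)]
            print(c,n,round(r['conf'],2),np.round(r['bbox']),'med',np.median(q,0),'lo',np.percentile(q,3,axis=0),'hi',np.percentile(q,97,axis=0))
    for n in['hook_tip','hook_leg','hanger','riser']:
        for r in bot.pinpoint(c,n):
            if r['conf']>.3: print(c,n,r, onz(c,r['uv'],{'hook_tip':.079,'hook_leg':.0875,'hanger':.15,'riser':0}[n]))
save('a.png',ims[0]);save('b.png',ims[1])
E
```

```text
{'time': 0.0, 'joints': array([ 1.2472,  0.3838,  0.0438,  1.5996, -0.0179,  1.1612, -0.0499]), 'qvel': array([-0.0005, -0.0003,  0.0002, -0.0006, -0.0002,  0.0003,  0.0001]), 'effort': array([  0.0001, -43.3455,   1.0246, -24.9509,   0.0107,   0.0113,
        -0.    ]), 'position': array([ 0.1453, -0.6326,  0.2299]), 'tcp_rot': array([-3.119 , -0.3538,  0.0007]), 'wrist_force': array([ 1.0295,  0.2379, -0.1279]), 'torque': array([0.0097, 0.0173, 0.0302]), 'grip_force': 0.0, 'gripper_width': 0.9982943744838062}
scene chew 0.77 [329. 211.  23.  29.] med [0.5738 0.2084 0.0588] lo [0.5494 0.1857 0.0086] hi [0.5889 0.2343 0.0947]
scene chew 0.74 [322. 166.  19.  24.] med [0.4078 0.2143 0.0532] lo [0.3248 0.1943 0.0005] hi [0.4473 0.2539 0.0942]
scene chew 0.6 [324. 191.  19.  25.] med [0.4904 0.2055 0.0521] lo [0.4249 0.1874 0.0035] hi [0.4984 0.2267 0.0838]
scene chew 0.58 [354. 165.  19.  21.] med [0.3984 0.3122 0.0426] lo [0.3671 0.2935 0.0015] hi [0.4038 0.3356 0.0668]
scene riser 0.73 [249. 256. 188. 129.] med [0.7714 0.0057 0.1465] lo [ 0.6577 -0.1635  0.092 ] hi [0.8376 0.1694 0.1
[... 2667 characters left out ...]
123.5, 250.7], 'conf': 0.81} [0.4082 0.3089 0.079 ]
top hook_tip {'uv': [162.2, 182.5], 'conf': 0.71} [0.5827 0.2227 0.079 ]
top hook_tip {'uv': [164.6, 215.7], 'conf': 0.69} [0.4982 0.2121 0.079 ]
top hook_tip {'uv': [168.1, 216.0], 'conf': 0.6} [0.4977 0.2033 0.079 ]
top hook_leg {'uv': [165.6, 250.3], 'conf': 0.6} [0.4116 0.2037 0.0875]
top hook_leg {'uv': [164.9, 214.4], 'conf': 0.59} [0.5006 0.2102 0.0875]
top hook_leg {'uv': [164.1, 182.0], 'conf': 0.51} [0.5827 0.2166 0.0875]
top hook_leg {'uv': [120.5, 251.5], 'conf': 0.5} [0.4058 0.3141 0.0875]
top hanger {'uv': [246.1, 168.3], 'conf': 0.87} [0.6111 0.0109 0.15  ]
top riser {'uv': [247.2, 134.1], 'conf': 0.69} [0.7391 0.0095 0.    ]
```

```bash
python3 - <<'E'
from h import *
a=np.load('scene_im.npy');b=np.load('top_im.npy')
x=cv2.resize(a[140:300,200:440],(720,480)[:2],interpolation=3)
save('c.png',np.vstack([cv2.resize(a[140:270,220:420],(600,390)),]) )
save('d.png',cv2.resize(b[100:290,80:280],(600,570)))
E
```

```text
(no output)
```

View pics/c.png

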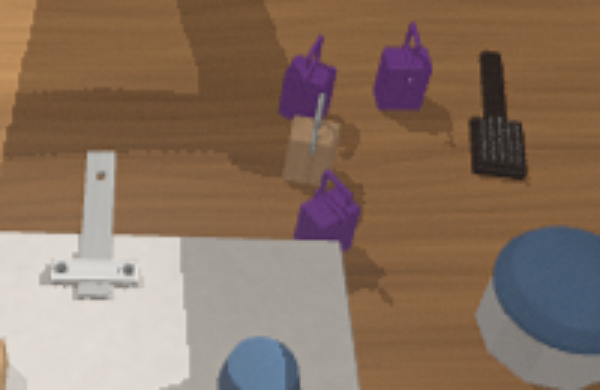

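View pics/d.png

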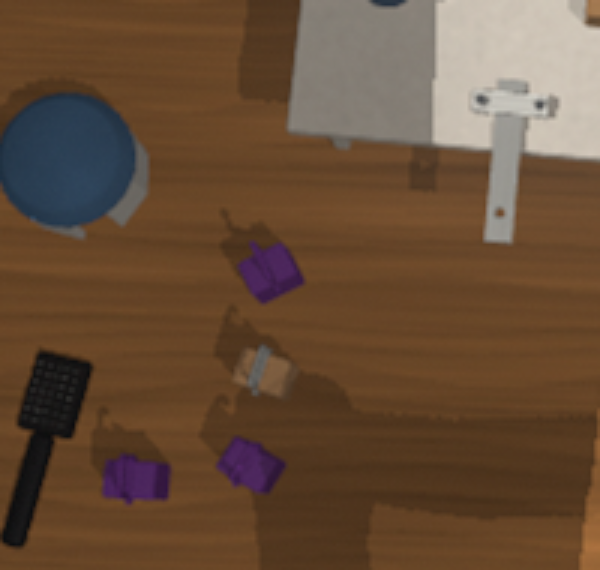

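```bash
python3 - <<'E'
from h import *
np.set_printoptions(precision=4,suppress=True)
for c in['scene','top']:
    P=np.load(c+'.npy')
    def rect(m,n):
        q=(P[m][:,:2]*1000).astype(np.float32);r=cv2.minAreaRect(q);print(c,n,len(q),r)
    x,y,z=P[...,0],P[...,1],P[...,2]
    rect((abs(z-.146)<.003)&(x>.66)&(x<.86)&(abs(y)<.2),'board')
    m=(abs(z-.150)<.006)&(x<.648)&(x>.55)&(abs(y)<.06);rect(m,'plate');q=P[m]
    print(np.polyfit(q[:,0],q[:,1],1),q[:,0].min(),q.mean(0))
    rect((abs(z-.06)<.004)&(abs(x-.481)<.035)&(abs(y-.206)<.04),'block')
    m=(z>.083)&(abs(x-.481)<.04)&(abs(y-.206)<.04);print(P[m])
    m=(z>.143)&(z<.149)&(x>.6)&(x<.7)
    q=P[m];e=[(q[abs(q[:,1]-yy)<.01][:,0].min(),yy) for yy in(-.14,-.1,-.06,.06,.1,.14)];print(e)
print(Ro.from_rotvec(bot.state()['tcp_rot']).as_matrix())
m=bot.camera_model('wrist');s=bot.state();R=Ro.from_rotvec(s['tcp_rot']).as_matrix()
c=-np.array(m['R']).T@m['t'];print('cam in tool',R.T@(c-s['position']),R.T@np.array(m['R']).T,m['intrinsics'])
E
```

```text
scene board 10499 ((746.708251953125, 2.9584503173828125), (359.6892395019531, 181.51950073242188), 86.6452865600586)
scene plate 214 ((612.64013671875, 10.682294845581055), (20.869354248046875, 69.7890625), 88.45560455322266)
[-0.0367  0.0334] 0.577719974952867 [0.6147 0.0109 0.1503]
scene block 133 ((481.8247985839844, 209.30172729492188), (43.31631851196289, 35.60725021362305), 74.7689437866211)
[[0.4655 0.2143 0.0936]
 [0.4704 0.2107 0.0948]
 [0.4706 0.2133 0.095 ]
 [0.4723 0.2106 0.093 ]
 [0.4711 0.2137 0.0917]
 [0.4786 0.2092 0.0957]
 [0.4778 0.2122 0.0947]
 [0.4812 0.209  0.0945]
 [0.4803 0.212  0.0935]
 [0.4855 0.2083 0.0951]
 [0.4795 0.2128 0.0888]
 [0.4891 0.205  0.0951]
 [0.4908 0.2072 0.0969]
 [0.4915 0.2048 0.0938]
 [0.4938 0.2068 0.0962]
 [0.4931 0.2049 0.0916]
 [0.4961 0.2066 0.0948]
 [0.4953 0.2048 0.0902]
 [0.4958 0.2073 0.0905]
 [0.4977 0.2046 0.0888]
 [0.4974 0.2073 0.0884]
 [0.497  0.2053 0.0842]]
[(np.float64(0.646728102534612), -0.14), (np.float64(0.651766525534323), -0.1), (np.float64(0.6525532403202717), -0.06), (np.float64(0.6615716156719005), 0.06), (np.floa
[... 1027 characters left out ...]
.4732 0.2122 0.0955]
 [0.4734 0.2099 0.0942]
 [0.471  0.215  0.0922]
 [0.4708 0.2122 0.0947]
 [0.4684 0.2147 0.0936]
 [0.4682 0.2118 0.0965]
 [0.4663 0.2127 0.0897]]
[(np.float64(0.6501206861466916), -0.14), (np.float64(0.6531922143741034), -0.1), (np.float64(0.6548536155699368), -0.06), (np.float64(0.6615190379698762), 0.06), (np.float64(0.6650771763408074), 0.1), (np.float64(0.6669269277454696), 0.14)]
[[ 0.9746  0.224   0.0001]
 [ 0.224  -0.9746  0.    ]
 [ 0.0001 -0.     -1.    ]]
cam in tool [ 0.0708  0.001  -0.1421] [[-0.0003 -0.9592 -0.2828]
 [ 1.     -0.0005  0.0007]
 [-0.0008 -0.2828  0.9592]] [[271.7282   0.     256.1902]
 [  0.     271.7282 189.2343]
 [  0.       0.       1.    ]]
```

Emit:
play_rows --targets '[{"tx":412,"ty":-298,"rz":0.49,"claw":85},{"tx":412,"ty":-298,"rz":0.49,"claw":85},{"tx":412,"ty":-298,"rz":0.49,"claw":85},{"tx":412,"ty":-298,"rz":0.49,"claw":85},{"tx":412,"ty":-298,"rz":0.49,"claw":85},{"tx":412,"ty":-298,"rz":0.49,"claw":85},{"tx":412,"ty":-298,"rz":0.49,"claw":85},{"tx":412,"ty":-298,"rz":0.49,"claw":85},{"tx":412,"ty":-298,"rz":0.49,"claw":85},{"tx":412,"ty":-298,"rz":0.49,"claw":85}]'

```text
invalid input
```

Emit:
play_rows --targets '[{"tx":412,"ty":-298,"tz":0,"rx":0,"ry":0,"rz":0.49,"claw":85},{"tx":412,"ty":-298,"tz":0,"rx":0,"ry":0,"rz":0.49,"claw":85},{"tx":412,"ty":-298,"tz":0,"rx":0,"ry":0,"rz":0.49,"claw":85},{"tx":412,"ty":-298,"tz":0,"rx":0,"ry":0,"rz":0.49,"claw":85},{"tx":412,"ty":-298,"tz":0,"rx":0,"ry":0,"rz":0.49,"claw":85},{"tx":412,"ty":-298,"tz":0,"rx":0,"ry":0,"rz":0.49,"claw":85},{"tx":412,"ty":-298,"tz":0,"rx":0,"ry":0,"rz":0.49,"claw":85},{"tx":412,"ty":-298,"tz":0,"rx":0,"ry":0,"rz":0.49,"claw":85},{"tx":412,"ty":-298,"tz":0,"rx":0,"ry":0,"rz":0.49,"claw":85},{"tx":412,"ty":-298,"tz":0,"rx":0,"ry":0,"rz":0.49,"claw":85}]'

```text
time: 2.35
position: [0.4808, -0.2502, 0.2313]
tcp_rot: [3.114, -0.41, -0.0]
wrist_force: [-0.9, -0.8, 0.4]
gripper_width: 0.995
grip_force: 0.0
```

Emit:
play_rows --targets '[{"tx":-119,"ty":-444,"tz":61,"rx":0,"ry":0,"rz":0,"claw":85},{"tx":-119,"ty":-444,"tz":61,"rx":0,"ry":0,"rz":0,"claw":85},{"tx":-119,"ty":-444,"tz":61,"rx":0,"ry":0,"rz":0,"claw":85},{"tx":-119,"ty":-444,"tz":61,"rx":0,"ry":0,"rz":0,"claw":85},{"tx":-119,"ty":-444,"tz":61,"rx":0,"ry":0,"rz":0,"claw":85},{"tx":-119,"ty":-444,"tz":61,"rx":0,"ry":0,"rz":0,"claw":85},{"tx":-119,"ty":-444,"tz":61,"rx":0,"ry":0,"rz":0,"claw":85},{"tx":-119,"ty":-444,"tz":61,"rx":0,"ry":0,"rz":0,"claw":85},{"tx":-119,"ty":-444,"tz":61,"rx":0,"ry":0,"rz":0,"claw":85},{"tx":-119,"ty":-444,"tz":61,"rx":0,"ry":0,"rz":0,"claw":85}]'

```text
time: 3.6
position: [0.4823, 0.2053, 0.17]
tcp_rot: [3.111, -0.421, 0.0]
wrist_force: [0.4, 0.7, -0.8]
gripper_width: 0.998
grip_force: 0.0
```

```bash
python3 - <<'E'
from h import *
np.set_printoptions(precision=4,suppress=True)
m=bot.camera_model('wrist');s=bot.state();print(s['position'],s['tcp_rot'])
im,d=bot.get_image('wrist');P=cloud('wrist',d,m);save('w1.png',im)
for r in bot.cut_out('wrist','chew'): 
    q=P[r['pixels']&(d>0)]; print('cut',r['conf'],r['bbox'],q.mean(0))
for n,z in(('hook_tip',.079),('hook_leg',.0875)):
    for r in bot.pinpoint('wrist',n): print(n,r,onz('wrist',r['uv'],z,m))
x,y,z=P[...,0],P[...,1],P[...,2];near=(abs(x-.481)<.035)&(abs(y-.208)<.035)
q=P[near&(abs(z-.06)<.0025)];print('top',cv2.minAreaRect((q[:,:2]*1e3).astype(np.float32)))
q=P[near&(z>.09)];print('bend',len(q),cv2.minAreaRect((q[:,:2]*1e3).astype(np.float32)),np.polyfit(q[:,0],q[:,1],1),q.min(0),q.max(0),q.mean(0))
E
```

```text
[0.4823 0.2053 0.17  ] [ 3.1111 -0.4206  0.0002]
cut 0.98 [227.1, 98.8, 55.4, 59.4] [0.5663 0.2079 0.0626]
cut 0.95 [252.1, 190.8, 47.8, 55.5] [0.4822 0.2076 0.0579]
cut 0.77 [264.1, 259.8, 46.6, 69.9] [0.4052 0.2156 0.0511]
cut 0.57 [186.6, 288.6, 51.8, 72.1] [0.3891 0.3067 0.0499]
hook_tip {'uv': [172.1, 293.8], 'conf': 0.83} [0.4014 0.3137 0.079 ]
hook_tip {'uv': [268.1, 259.4], 'conf': 0.79} [0.4133 0.2106 0.079 ]
hook_tip {'uv': [206.6, 80.7], 'conf': 0.66} [0.5824 0.217  0.079 ]
hook_tip {'uv': [254.5, 177.4], 'conf': 0.55} [0.4955 0.2014 0.079 ]
hook_leg {'uv': [205.4, 82.4], 'conf': 0.97} [0.5804 0.2172 0.0875]
hook_leg {'uv': [251.5, 180.5], 'conf': 0.79} [0.4956 0.204  0.0875]
hook_leg {'uv': [269.6, 262.4], 'conf': 0.72} [0.4149 0.2091 0.0875]
hook_leg {'uv': [173.2, 297.0], 'conf': 0.72} [0.4031 0.3092 0.0875]
top ((480.2781982421875, 208.40435791015625), (43.34735107421875, 35.84562683105469), 74.88456726074219)
bend 17873 ((483.6565246582031, 210.81492614746094), (73.22825622558594, 42.13810729980469), 75.30264282226562) [ 2.0017 -0.7888] [0.4622 0.173  0.09  ] [0.509  0.243  0.2722] [0.497  0.2059 0.2545]
```

View pics/w1.png

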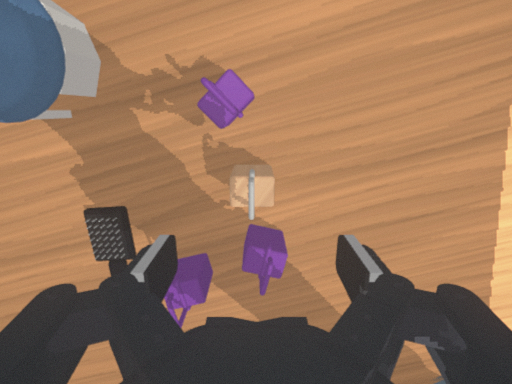

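Emit:
play_rows --targets '[{"tx":0,"ty":0.5,"tz":15,"rx":0,"ry":0,"rz":0,"claw":85},{"tx":0,"ty":0.5,"tz":35,"rx":0,"ry":0,"rz":0,"claw":85},{"tx":0,"ty":0.5,"tz":60,"rx":0,"ry":0,"rz":0,"claw":85},{"tx":0,"ty":0.5,"tz":85,"rx":0,"ry":0,"rz":0,"claw":85},{"tx":0,"ty":0.5,"tz":105,"rx":0,"ry":0,"rz":0,"claw":85},{"tx":0,"ty":0.5,"tz":120,"rx":0,"ry":0,"rz":0,"claw":85},{"tx":0,"ty":0.5,"tz":132,"rx":0,"ry":0,"rz":0,"claw":85},{"tx":0,"ty":0.5,"tz":140,"rx":0,"ry":0,"rz":0,"claw":85},{"tx":0,"ty":0.5,"tz":144,"rx":0,"ry":0,"rz":0,"claw":85},{"tx":0,"ty":0.5,"tz":144,"rx":0,"ry":0,"rz":0,"claw":85}]'

```text
time: 5.05
position: [0.4814, 0.2085, 0.0264]
tcp_rot: [-3.114, 0.414, -0.0]
wrist_force: [-0.2, -0.3, -0.2]
gripper_width: 0.996
grip_force: 0.0
```

```bash
python3 - <<'E'
from h import *
s=bot.state();print(s['position'],s['tcp_rot'],s['wrist_force'])
E
```

```text
[0.48141204 0.20849719 0.0263692 ] [-3.11410107e+00  4.13618361e-01 -3.48179098e-04] [-0.24064411 -0.25682791 -0.2187403 ]
```

Emit:
play_rows --grip_force 60 --targets '[{"tx":0,"ty":0,"tz":0,"rx":0,"ry":0,"rz":0,"claw":60},{"tx":0,"ty":0,"tz":0,"rx":0,"ry":0,"rz":0,"claw":50},{"tx":0,"ty":0,"tz":0,"rx":0,"ry":0,"rz":0,"claw":44},{"tx":0,"ty":0,"tz":0,"rx":0,"ry":0,"rz":0,"claw":35},{"tx":0,"ty":0,"tz":0,"rx":0,"ry":0,"rz":0,"claw":35},{"tx":0,"ty":0,"tz":0,"rx":0,"ry":0,"rz":0,"claw":35},{"tx":0,"ty":0,"tz":0,"rx":0,"ry":0,"rz":0,"claw":35},{"tx":0,"ty":0,"tz":0,"rx":0,"ry":0,"rz":0,"claw":35},{"tx":0,"ty":0,"tz":0,"rx":0,"ry":0,"rz":0,"claw":35},{"tx":0,"ty":0,"tz":0,"rx":0,"ry":0,"rz":0,"claw":35}]'

```text
time: 6.3
position: [0.4819, 0.2087, 0.0269]
tcp_rot: [-3.114, 0.414, -0.002]
wrist_force: [-0.4, 0.3, 5.0]
gripper_width: 0.511
grip_force: 61.3
```

Emit:
play_rows --targets '[{"tx":0,"ty":0,"tz":-20,"rx":0,"ry":0,"rz":0,"claw":35},{"tx":0,"ty":0,"tz":-60,"rx":0,"ry":0,"rz":0,"claw":35},{"tx":0,"ty":0,"tz":-105,"rx":0,"ry":0,"rz":0,"claw":35},{"tx":20,"ty":35,"tz":-110,"rx":0,"ry":0,"rz":-0.05,"claw":35},{"tx":45,"ty":80,"tz":-110,"rx":0,"ry":0,"rz":-0.1,"claw":35},{"tx":70,"ty":130,"tz":-105,"rx":0,"ry":0,"rz":-0.15,"claw":35},{"tx":88,"ty":160,"tz":-90,"rx":0,"ry":0,"rz":-0.204,"claw":35},{"tx":97,"ty":174,"tz":-77,"rx":0,"ry":0,"rz":-0.204,"claw":35},{"tx":97,"ty":174,"tz":-77,"rx":0,"ry":0,"rz":-0.204,"claw":35},{"tx":97,"ty":174,"tz":-77,"rx":0,"ry":0,"rz":-0.204,"claw":35}]'

```text
time: 7.55
position: [0.5292, 0.0178, 0.1036]
tcp_rot: [-3.139, 0.09, 0.0]
wrist_force: [-0.0, 0.2, -0.7]
gripper_width: 0.506
grip_force: 61.0
```

```bash
python3 - <<'E'
from h import *
np.set_printoptions(precision=4,suppress=True)
bot.get_image('wrist')
m=bot.camera_model('wrist');s=bot.state();print(s['position'],s['tcp_rot'],s['wrist_force'],s['grip_force'])
im,d=bot.get_image('wrist');P=cloud('wrist',d,m);np.save('w2.npy',P);save('w2.png',im)
for n,z in(('hook_tip',.079+.077),('hook_leg',.0875+.077),('hanger',.15)):
    for r in bot.pinpoint('wrist',n): print(n,r,onz('wrist',r['uv'],z,m))
x,y,z=P[...,0],P[...,1],P[...,2]
q=P[(abs(z-.150)<.0025)&(x<.648)&(x>.57)&(abs(y-.01)<.03)];print('plate',len(q),cv2.minAreaRect((q[:,:2]*1e3).astype(np.float32)),q.min(0),q.mean(0))
q=P[(abs(z-.171)<.006)&(abs(x-.535)<.035)&(abs(y-.015)<.012)];print('bend',len(q),cv2.minAreaRect((q[:,:2]*1e3).astype(np.float32)),q.min(0),q.max(0),q.mean(0))
q=P[(abs(z-.137)<.004)&(abs(x-.53)<.03)&(abs(y-.015)<.03)];print('blocktop',len(q),cv2.minAreaRect((q[:,:2]*1e3).astype(np.float32)),q.mean(0))
E
```

```text
[0.5295 0.018  0.1038] [-3.1389  0.0887 -0.0009] [-0.2012  0.6703 -0.4253] 61.05008840560913
hook_tip {'uv': [254.0, 266.7], 'conf': 0.81} [0.5437 0.0166 0.156 ]
hook_leg {'uv': [257.3, 283.4], 'conf': 0.85} [0.5424 0.0154 0.1645]
hanger {'uv': [261.1, 78.5], 'conf': 0.72} [0.61   0.0103 0.15  ]
plate 10882 ((605.7461547851562, 10.291812896728516), (22.241405487060547, 54.64400100708008), 86.58811950683594) [ 0.5782 -0.0023  0.1475] [0.608  0.0102 0.1495]
bend 721 ((538.2127075195312, 14.952449798583984), (14.32661247253418, 19.92089080810547), 32.06019592285156) [0.5312 0.0031 0.1652] [0.546 0.027 0.177] [0.5395 0.0156 0.1706]
blocktop 5492 ((527.882568359375, 15.2860107421875), (58.956993103027344, 37.065086364746094), 86.49596405029297) [0.5286 0.0165 0.1364]
```

View pics/w2.png

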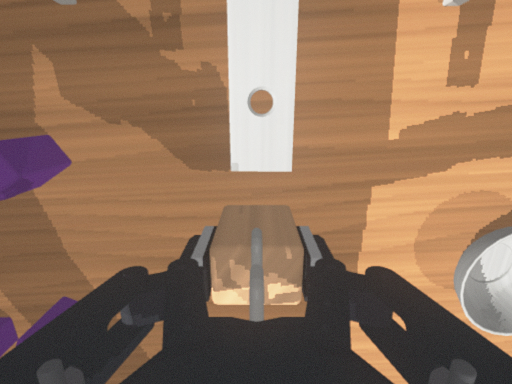

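```bash
python3 - <<'E'
from h import *
np.set_printoptions(precision=4,suppress=True)
m=bot.camera_model('wrist');s=bot.state();print(s['position'],s['tcp_rot'])
P=np.load('w2.npy');im=cv2.imread('pics/w2.png');hsv=cv2.cvtColor(im,cv2.COLOR_BGR2HSV)
h=(hsv[80:125,240:282,1]>60).astype(np.uint8)
n,l,st,ce=cv2.connectedComponentsWithStats(h);print(st,ce+[240,80])
for i in range(1,n):
    if 100<st[i,4]<1200: print('hole',onz('wrist',ce[i]+[240,80],.148,m),onz('wrist',ce[i]+[240,80],.15,m))
for v in(20,60,130,160):
    row=np.where(hsv[v,210:320,1]<50)[0]+210;print(v,row.min(),row.max(),onz('wrist',[(row.min()+row.max())/2,v],.15,m),(onz('wrist',[row.min()-.5,v],.15,m)-onz('wrist',[row.max()+.5,v],.15,m))[1])
col=np.where(hsv[130:200,260,1]<50)[0]+130;print('end',col.max(),onz('wrist',[260,col.max()+.5],.15,m))
for v in(225,230,235,240,250,260,270,285,300,312):
    row=np.where(hsv[v,235:280,1]<70)[0]+235
    if len(row): print(v,row.min(),row.max(),P[v,(row.min()+row.max())//2],onz('wrist',[(row.min()+row.max())/2,v],P[v,(row.min()+row.max())//2][2],m))
E
```

```text
[0.5296 0.0166 0.1038] [-3.1399  0.0907 -0.0013]
[[   0    0   42   45 1478]
 [  11   10   22   24  412]] [[260.3207 102.1286]
 [261.1432 101.5388]]
hole [0.603  0.0093 0.148 ] [0.6029 0.0093 0.15  ]
20 227 297 [0.627  0.0078 0.15  ] 0.0220449817606631
60 228 295 [0.6157 0.0085 0.15  ] 0.021914356818386896
130 230 292 [0.5936 0.0099 0.15  ] 0.02174654089663114
160 230 291 [0.5831 0.0106 0.15  ] 0.022073961269534155
end 171 [0.579 0.011 0.15 ]
230 252 261 [0.546  0.0157 0.1287] [0.5462 0.0141 0.1287]
235 251 261 [0.546  0.0157 0.1339] [0.5462 0.0144 0.1339]
240 251 262 [0.5454 0.0157 0.1377] [0.5455 0.0142 0.1377]
250 251 262 [0.5422 0.0159 0.1408] [0.5424 0.0144 0.1408]
260 251 262 [0.5378 0.0162 0.1415] [0.538  0.0146 0.1415]
270 250 263 [0.5453 0.0157 0.1608] [0.5455 0.0142 0.1608]
285 250 263 [0.5447 0.0157 0.1685] [0.5448 0.0143 0.1685]
300 249 263 [0.5403 0.016  0.1704] [0.5404 0.0147 0.1704]
312 250 263 [0.5365 0.0162 0.1716] [0.5367 0.0147 0.1716]
```

Emit:
play_rows --targets '[{"tx":0,"ty":0,"tz":0,"rx":0,"ry":0,"rz":0,"claw":35},{"tx":8,"ty":0,"tz":0,"rx":0,"ry":0,"rz":0,"claw":35},{"tx":17,"ty":0,"tz":0,"rx":0,"ry":0,"rz":0,"claw":35},{"tx":27,"ty":0,"tz":0,"rx":0,"ry":0,"rz":0,"claw":35},{"tx":36,"ty":0,"tz":0,"rx":0,"ry":0,"rz":0,"claw":35},{"tx":42,"ty":0,"tz":0,"rx":0,"ry":0,"rz":0,"claw":35},{"tx":46,"ty":0,"tz":0,"rx":0,"ry":0,"rz":0,"claw":35},{"tx":46,"ty":0,"tz":0,"rx":0,"ry":0,"rz":0,"claw":35},{"tx":46,"ty":0,"tz":0,"rx":0,"ry":0,"rz":0,"claw":35},{"tx":46,"ty":0,"tz":0,"rx":0,"ry":0,"rz":0,"claw":35}]'

```text
time: 9.05
position: [0.5751, 0.0124, 0.1033]
tcp_rot: [3.14, -0.094, -0.0]
wrist_force: [0.2, 0.3, 0.0]
gripper_width: 0.509
grip_force: 61.1
```

```bash
python3 - <<'E'
from h import *
np.set_printoptions(precision=4,suppress=True)
for i in range(4): bot.get_image('wrist')
m=bot.camera_model('wrist');s=bot.state();print(s['position'],s['tcp_rot'],s['wrist_force'],s['time'])
im,d=bot.get_image('wrist');P=cloud('wrist',d,m);np.save('w3.npy',P);save('w3.png',im)
save('w3z.png',cv2.resize(im[130:330,170:350],(720,800))[:600])
for n,z in(('hook_tip',.079+.077),('hook_leg',.0875+.077)):
    for r in bot.pinpoint('wrist',n): print(n,r,onz('wrist',r['uv'],z,m))
hsv=cv2.cvtColor(im,cv2.COLOR_RGB2HSV)
for v in(120,150,180,200):
    row=np.where(hsv[v,190:330,1]<50)[0]+190;print(v,row.min(),row.max(),onz('wrist',[(row.min()+row.max())/2,v],.15,m))
E
```

```text
[0.5753 0.0123 0.1033] [ 3.1401 -0.0946  0.0001] [ 0.5973 -0.2482 -0.3336] 9.25
hook_tip {'uv': [256.3, 267.3], 'conf': 0.68} [0.5895 0.0101 0.156 ]
hook_leg {'uv': [254.3, 280.9], 'conf': 0.67} [0.5896 0.0108 0.1645]
120 220 284 [0.6428 0.0083 0.15  ]
150 221 283 [0.6326 0.009  0.15  ]
180 223 282 [0.6218 0.0095 0.15  ]
200 223 282 [0.6141 0.01   0.15  ]
```

View pics/w3z.png

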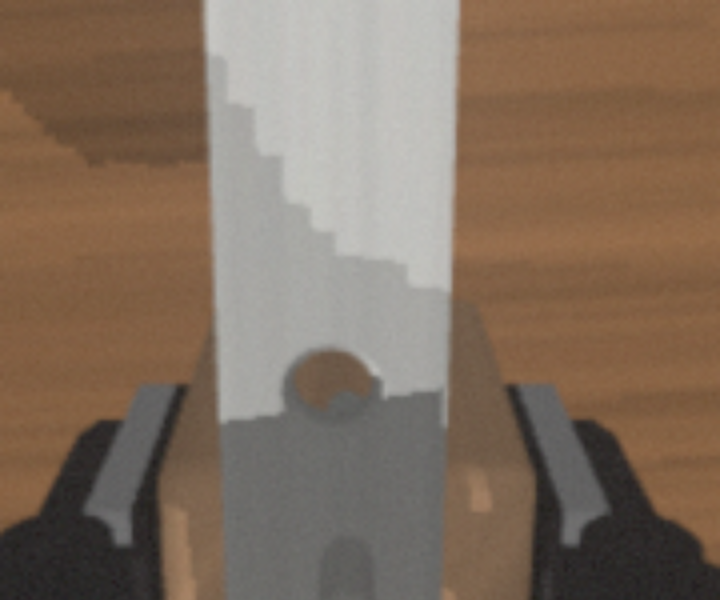

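```bash
python3 - <<'E'
from h import *
np.set_printoptions(precision=4,suppress=True)
m=bot.camera_model('wrist');s=bot.state();print(s['position'],s['time'])
P=np.load('w3.npy')
print('hole',onz('wrist',[252.75,226.6],.15,m))
for v in range(262,290,4):
    c=P[v,250:263];print(v,P[v,256],c[:,2])
print(onz('wrist',[256.5,270],.16,m),onz('wrist',[256.5,285],.168,m))
R=np.array(m['R']);print(R.T[:,2],R.T[:,0])
E
```

```text
[0.5754 0.0124 0.1033] 9.4
hole [0.6035 0.0106 0.15  ]
262 [0.5872 0.0103 0.1484] [0.15   0.1493 0.149  0.1488 0.1492 0.1492 0.1484 0.1491 0.1497 0.149
 0.1488 0.1494 0.149 ]
266 [0.5912 0.0101 0.1578] [0.1505 0.1495 0.1578 0.1569 0.158  0.1586 0.1578 0.1579 0.1571 0.1581
 0.1568 0.1566 0.1499]
270 [0.5913 0.0101 0.1605] [0.1576 0.1593 0.1596 0.1606 0.1601 0.1616 0.1605 0.1606 0.1602 0.1612
 0.1608 0.1596 0.1593]
274 [0.5919 0.01   0.1639] [0.161  0.1618 0.1625 0.1628 0.1627 0.1618 0.1639 0.1634 0.163  0.1625
 0.1627 0.1626 0.1614]
278 [0.5913 0.0101 0.1653] [0.1636 0.1629 0.1645 0.1655 0.165  0.1644 0.1653 0.1658 0.1647 0.1654
 0.1644 0.1658 0.1639]
282 [0.5909 0.0101 0.1669] [0.1652 0.166  0.1671 0.1672 0.1669 0.1666 0.1669 0.2454 0.1654 0.1665
 0.1663 0.1656 0.1658]
286 [0.5897 0.0102 0.1675] [0.1667 0.1676 0.169  0.168  0.1681 0.1685 0.1675 0.1679 0.1685 0.1679
 0.1669 0.1666 0.1664]
[0.5911 0.0099 0.16  ] [0.5906 0.0099 0.168 ]
[-0.2821  0.0163 -0.9593] [-0.0604 -0.9982  0.0008]
```

Emit:
play_rows --targets '[{"tx":4,"ty":-0.7,"tz":0,"rx":0,"ry":0,"rz":0,"claw":35},{"tx":8,"ty":-1.4,"tz":0,"rx":0,"ry":0,"rz":0,"claw":35},{"tx":9.5,"ty":-1.4,"tz":0,"rx":0,"ry":0,"rz":0,"claw":35},{"tx":9.5,"ty":-1.4,"tz":1,"rx":0,"ry":0,"rz":0,"claw":35},{"tx":9.5,"ty":-1.4,"tz":2,"rx":0,"ry":0,"rz":0,"claw":35},{"tx":9.5,"ty":-1.4,"tz":3,"rx":0,"ry":0,"rz":0,"claw":35},{"tx":9.5,"ty":-1.4,"tz":4,"rx":0,"ry":0,"rz":0,"claw":35},{"tx":9.5,"ty":-1.4,"tz":4.5,"rx":0,"ry":0,"rz":0,"claw":35},{"tx":9.5,"ty":-1.4,"tz":4.5,"rx":0,"ry":0,"rz":0,"claw":35},{"tx":9.5,"ty":-1.4,"tz":4.5,"rx":0,"ry":0,"rz":0,"claw":35}]'

```text
time: 10.65
position: [0.585, 0.0131, 0.0988]
tcp_rot: [-3.14, 0.095, -0.0]
wrist_force: [-0.1, 0.2, -1.3]
gripper_width: 0.508
grip_force: 61.1
```

Emit:
play_rows --targets '[{"tx":0,"ty":0,"tz":0.4,"rx":0,"ry":0,"rz":0,"claw":35},{"tx":0,"ty":0,"tz":0.4,"rx":0,"ry":0,"rz":0,"claw":35},{"tx":0,"ty":0,"tz":0.8,"rx":0,"ry":0,"rz":0,"claw":35},{"tx":0,"ty":0,"tz":0.8,"rx":0,"ry":0,"rz":0,"claw":35},{"tx":0,"ty":0,"tz":1.2,"rx":0,"ry":0,"rz":0,"claw":35},{"tx":0,"ty":0,"tz":1.2,"rx":0,"ry":0,"rz":0,"claw":35},{"tx":0,"ty":0,"tz":1.2,"rx":0,"ry":0,"rz":0,"claw":35},{"tx":0,"ty":0,"tz":1.2,"rx":0,"ry":0,"rz":0,"claw":35},{"tx":0,"ty":0,"tz":1.2,"rx":0,"ry":0,"rz":0,"claw":35},{"tx":0,"ty":0,"tz":1.2,"rx":0,"ry":0,"rz":0,"claw":35}]'

```text
time: 11.9
position: [0.585, 0.0131, 0.0976]
tcp_rot: [-3.14, 0.095, -0.0]
wrist_force: [0.5, -0.6, -1.4]
gripper_width: 0.502
grip_force: 61.0
```

Emit:
play_rows --targets '[{"tx":0,"ty":0,"tz":0.4,"rx":0,"ry":0,"rz":0,"claw":35},{"tx":0,"ty":0,"tz":0.4,"rx":0,"ry":0,"rz":0,"claw":35},{"tx":0,"ty":0,"tz":0.8,"rx":0,"ry":0,"rz":0,"claw":35},{"tx":0,"ty":0,"tz":0.8,"rx":0,"ry":0,"rz":0,"claw":35},{"tx":0,"ty":0,"tz":0.8,"rx":0,"ry":0,"rz":0,"claw":35},{"tx":0,"ty":0,"tz":0.8,"rx":0,"ry":0,"rz":0,"claw":35},{"tx":0,"ty":0,"tz":0.8,"rx":0,"ry":0,"rz":0,"claw":35},{"tx":0,"ty":0,"tz":0.8,"rx":0,"ry":0,"rz":0,"claw":35},{"tx":0,"ty":0,"tz":0.8,"rx":0,"ry":0,"rz":0,"claw":35},{"tx":0,"ty":0,"tz":0.8,"rx":0,"ry":0,"rz":0,"claw":35}]'

```text
time: 13.15
position: [0.5853, 0.0132, 0.097]
tcp_rot: [-3.14, 0.094, -0.001]
wrist_force: [-0.5, -0.4, 4.1]
gripper_width: 0.504
grip_force: 61.3
```

```bash
python3 - <<'E'
from h import *
s=bot.state();print(s['position'],s['wrist_force'],s['torque'])
E
```

```text
[0.58525896 0.01317867 0.09699474] [-0.45949143 -0.40551294  4.09551921] [-0.01439741 -0.00023602 -0.02338855]
```

Emit:
play_rows --targets '[{"tx":0,"ty":0,"tz":-0.15,"rx":0,"ry":0,"rz":0,"claw":35},{"tx":0.3,"ty":0,"tz":-0.15,"rx":0,"ry":0,"rz":0,"claw":35},{"tx":0.7,"ty":0,"tz":-0.15,"rx":0,"ry":0,"rz":0,"claw":35},{"tx":1.1,"ty":0,"tz":-0.15,"rx":0,"ry":0,"rz":0,"claw":35},{"tx":1.5,"ty":0,"tz":-0.15,"rx":0,"ry":0,"rz":0,"claw":35},{"tx":1.9,"ty":0,"tz":-0.15,"rx":0,"ry":0,"rz":0,"claw":35},{"tx":2.2,"ty":0,"tz":-0.15,"rx":0,"ry":0,"rz":0,"claw":35},{"tx":2.5,"ty":0,"tz":-0.15,"rx":0,"ry":0,"rz":0,"claw":35},{"tx":2.5,"ty":0,"tz":-0.15,"rx":0,"ry":0,"rz":0,"claw":35},{"tx":2.5,"ty":0,"tz":-0.15,"rx":0,"ry":0,"rz":0,"claw":35}]'

```text
time: 14.4
position: [0.5871, 0.013, 0.0967]
tcp_rot: [3.14, -0.094, -0.001]
wrist_force: [-0.3, 0.8, -0.9]
gripper_width: 0.503
grip_force: 61.2
```

Emit:
play_rows --targets '[{"tx":0.4,"ty":0,"tz":0,"rx":0,"ry":0,"rz":0,"claw":35},{"tx":0.8,"ty":0,"tz":0,"rx":0,"ry":0,"rz":0,"claw":35},{"tx":1.2,"ty":0,"tz":0,"rx":0,"ry":0,"rz":0,"claw":35},{"tx":1.6,"ty":0,"tz":0,"rx":0,"ry":0,"rz":0,"claw":35},{"tx":2,"ty":0,"tz":0,"rx":0,"ry":0,"rz":0,"claw":35},{"tx":2,"ty":0,"tz":0.3,"rx":0,"ry":0,"rz":0,"claw":35},{"tx":2,"ty":0,"tz":0.6,"rx":0,"ry":0,"rz":0,"claw":35},{"tx":2,"ty":0,"tz":0.6,"rx":0,"ry":0,"rz":0,"claw":35},{"tx":2,"ty":0,"tz":0.6,"rx":0,"ry":0,"rz":0,"claw":35},{"tx":2,"ty":0,"tz":0.6,"rx":0,"ry":0,"rz":0,"claw":35}]'

```text
time: 15.65
position: [0.5895, 0.0129, 0.0963]
tcp_rot: [3.14, -0.094, 0.0]
wrist_force: [0.6, 0.1, -2.1]
gripper_width: 0.503
grip_force: 61.2
```

```bash
python3 - <<'E'
from h import *
s=bot.state();print(s['position'],s['wrist_force'],s['torque'])
im,d=bot.get_image('wrist');save('w4z.png',cv2.resize(im[180:310,190:320],(600,600)))
E
```

```text
[0.58945758 0.01287144 0.09633623] [ 0.63910123  0.09151464 -2.11284962] [0.00322601 0.02900967 0.03292267]
```

View pics/w4z.png

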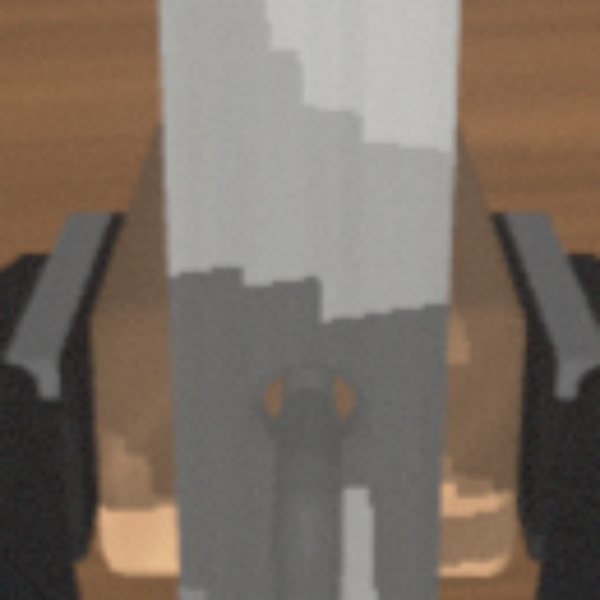

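Emit:
play_rows --targets '[{"tx":0.4,"ty":0,"tz":0.3,"rx":0,"ry":0,"rz":0,"claw":35},{"tx":0.4,"ty":0,"tz":0.6,"rx":0,"ry":0,"rz":0,"claw":35},{"tx":0.4,"ty":0,"tz":0.9,"rx":0,"ry":0,"rz":0,"claw":35},{"tx":0.4,"ty":0,"tz":1.2,"rx":0,"ry":0,"rz":0,"claw":35},{"tx":0.4,"ty":0,"tz":1.5,"rx":0,"ry":0,"rz":0,"claw":35},{"tx":0.4,"ty":0,"tz":1.8,"rx":0,"ry":0,"rz":0,"claw":35},{"tx":0.4,"ty":0,"tz":2,"rx":0,"ry":0,"rz":0,"claw":35},{"tx":0.4,"ty":0,"tz":2,"rx":0,"ry":0,"rz":0,"claw":35},{"tx":0.4,"ty":0,"tz":2,"rx":0,"ry":0,"rz":0,"claw":35},{"tx":0.4,"ty":0,"tz":2,"rx":0,"ry":0,"rz":0,"claw":35}]'

```text
time: 16.95
position: [0.5899, 0.0129, 0.0943]
tcp_rot: [-3.14, 0.095, -0.0]
wrist_force: [-0.7, 0.3, -1.1]
gripper_width: 0.507
grip_force: 61.2
```

Emit:
play_rows --targets '[{"tx":0,"ty":0,"tz":0.8,"rx":0,"ry":0,"rz":0,"claw":35},{"tx":0,"ty":0,"tz":1.6,"rx":0,"ry":0,"rz":0,"claw":35},{"tx":0,"ty":0,"tz":2.4,"rx":0,"ry":0,"rz":0,"claw":35},{"tx":0,"ty":0,"tz":3.2,"rx":0,"ry":0,"rz":0,"claw":35},{"tx":0,"ty":0,"tz":4,"rx":0,"ry":0,"rz":0,"claw":35},{"tx":0,"ty":0,"tz":4.8,"rx":0,"ry":0,"rz":0,"claw":35},{"tx":0,"ty":0,"tz":5.6,"rx":0,"ry":0,"rz":0,"claw":35},{"tx":0,"ty":0,"tz":6.4,"rx":0,"ry":0,"rz":0,"claw":35},{"tx":0,"ty":0,"tz":6.7,"rx":0,"ry":0,"rz":0,"claw":35},{"tx":0,"ty":0,"tz":6.7,"rx":0,"ry":0,"rz":0,"claw":35}]'

```text
time: 18.2
position: [0.5898, 0.0129, 0.0876]
tcp_rot: [-3.14, 0.094, 0.0]
wrist_force: [0.8, -0.2, -0.6]
gripper_width: 0.506
grip_force: 61.2
```

Fully free so far; about 1 mm to go until the bend rests.

Emit:
play_rows --targets '[{"tx":0,"ty":0,"tz":0.3,"rx":0,"ry":0,"rz":0,"claw":35},{"tx":0,"ty":0,"tz":0.5,"rx":0,"ry":0,"rz":0,"claw":35},{"tx":0,"ty":0,"tz":0.7,"rx":0,"ry":0,"rz":0,"claw":35},{"tx":0,"ty":0,"tz":0.9,"rx":0,"ry":0,"rz":0,"claw":35},{"tx":0,"ty":0,"tz":1.1,"rx":0,"ry":0,"rz":0,"claw":35},{"tx":0,"ty":0,"tz":1.2,"rx":0,"ry":0,"rz":0,"claw":35},{"tx":0,"ty":0,"tz":1.2,"rx":0,"ry":0,"rz":0,"claw":35},{"tx":0,"ty":0,"tz":1.2,"rx":0,"ry":0,"rz":0,"claw":35},{"tx":0,"ty":0,"tz":1.2,"rx":0,"ry":0,"rz":0,"claw":35},{"tx":0,"ty":0,"tz":1.2,"rx":0,"ry":0,"rz":0,"claw":35}]'

```text
time: 19.45
position: [0.5901, 0.0129, 0.0871]
tcp_rot: [3.14, -0.095, 0.001]
wrist_force: [-2.6, -0.6, 5.8]
gripper_width: 0.499
grip_force: 61.6
```

Emit:
play_rows --targets '[{"tx":-0.3,"ty":0,"tz":0,"rx":0,"ry":0,"rz":0,"claw":35},{"tx":-0.3,"ty":0,"tz":0.1,"rx":0,"ry":0,"rz":0,"claw":35},{"tx":-0.3,"ty":0,"tz":0.2,"rx":0,"ry":0,"rz":0,"claw":35},{"tx":-0.3,"ty":0,"tz":0.3,"rx":0,"ry":0,"rz":0,"claw":35},{"tx":-0.3,"ty":0,"tz":0.3,"rx":0,"ry":0,"rz":0,"claw":35},{"tx":-0.3,"ty":0,"tz":0.3,"rx":0,"ry":0,"rz":0,"claw":35},{"tx":-0.3,"ty":0,"tz":0.3,"rx":0,"ry":0,"rz":0,"claw":35},{"tx":-0.3,"ty":0,"tz":0.3,"rx":0,"ry":0,"rz":0,"claw":35},{"tx":-0.3,"ty":0,"tz":0.3,"rx":0,"ry":0,"rz":0,"claw":35},{"tx":-0.3,"ty":0,"tz":0.3,"rx":0,"ry":0,"rz":0,"claw":35}]'

```text
time: 20.7
position: [0.5901, 0.0129, 0.0871]
tcp_rot: [3.14, -0.095, 0.002]
wrist_force: [-2.1, -0.0, 6.6]
gripper_width: 0.509
grip_force: 61.7
```

```bash
python3 - <<'E'
from h import *
s=bot.state();print(s['position'],s['wrist_force'],s['torque'])
im,d=bot.get_image('wrist');save('w5z.png',cv2.resize(im[180:330,180:330],(600,600)))
E
```

```text
[0.59007791 0.01288177 0.08708083] [-2.14366805 -0.00916011  6.57249314] [-0.04962065  0.41536243  0.01220653]
```

View pics/w5z.png

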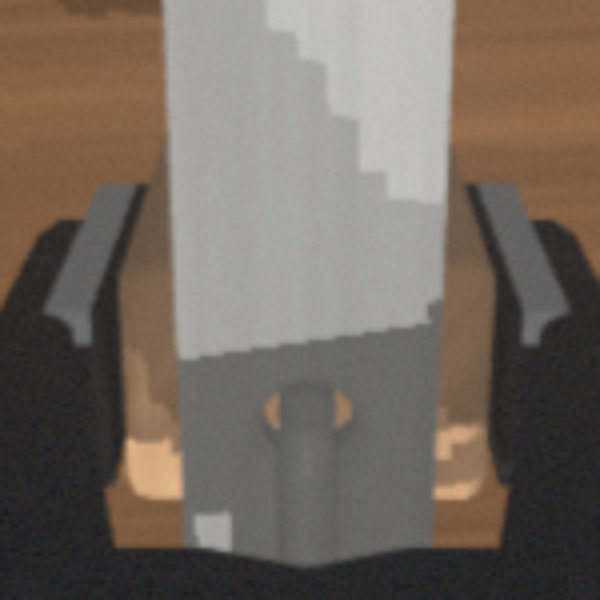

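Emit:
play_rows --targets '[{"tx":0,"ty":0,"tz":0.1,"rx":0,"ry":0,"rz":0,"claw":35},{"tx":0,"ty":0,"tz":0.2,"rx":0,"ry":0,"rz":0,"claw":35},{"tx":0,"ty":0,"tz":0.3,"rx":0,"ry":0,"rz":0,"claw":35},{"tx":0,"ty":0,"tz":0.4,"rx":0,"ry":0,"rz":0,"claw":35},{"tx":0,"ty":0,"tz":0.4,"rx":0,"ry":0,"rz":0,"claw":35},{"tx":0,"ty":0,"tz":0.4,"rx":0,"ry":0,"rz":0,"claw":35},{"tx":0,"ty":0,"tz":0.4,"rx":0,"ry":0,"rz":0,"claw":35},{"tx":0,"ty":0,"tz":0.4,"rx":0,"ry":0,"rz":0,"claw":35},{"tx":0,"ty":0,"tz":0.4,"rx":0,"ry":0,"rz":0,"claw":35},{"tx":0,"ty":0,"tz":0.4,"rx":0,"ry":0,"rz":0,"claw":35}]'

```text
time: 22.0
position: [0.5901, 0.0129, 0.087]
tcp_rot: [3.14, -0.095, 0.002]
wrist_force: [-3.3, -0.7, 8.1]
gripper_width: 0.509
grip_force: 61.9
```

Emit:
play_rows --targets '[{"tx":0,"ty":0,"tz":0.1,"rx":0,"ry":0,"rz":0,"claw":35},{"tx":-0.2,"ty":0,"tz":0.2,"rx":0,"ry":0,"rz":0,"claw":35},{"tx":-0.3,"ty":0,"tz":0.3,"rx":0,"ry":0,"rz":0,"claw":35},{"tx":-0.3,"ty":0,"tz":0.4,"rx":0,"ry":0,"rz":0,"claw":35},{"tx":-0.3,"ty":0,"tz":0.5,"rx":0,"ry":0,"rz":0,"claw":35},{"tx":-0.3,"ty":0,"tz":0.5,"rx":0,"ry":0,"rz":0,"claw":35},{"tx":-0.3,"ty":0,"tz":0.5,"rx":0,"ry":0,"rz":0,"claw":35},{"tx":-0.3,"ty":0,"tz":0.5,"rx":0,"ry":0,"rz":0,"claw":35},{"tx":-0.3,"ty":0,"tz":0.5,"rx":0,"ry":0,"rz":0,"claw":35},{"tx":-0.3,"ty":0,"tz":0.5,"rx":0,"ry":0,"rz":0,"claw":35}]'

```text
time: 23.25
position: [0.5901, 0.0129, 0.0869]
tcp_rot: [3.14, -0.095, 0.003]
wrist_force: [-3.8, -0.4, 10.1]
gripper_width: 0.506
grip_force: 62.1
```

Emit:
play_rows --targets '[{"tx":0.2,"ty":0,"tz":-0.6,"rx":0,"ry":0,"rz":0,"claw":35},{"tx":0.3,"ty":0,"tz":-1.2,"rx":0,"ry":0,"rz":0,"claw":35},{"tx":0.3,"ty":0,"tz":-1.5,"rx":0,"ry":0,"rz":0,"claw":35},{"tx":0.3,"ty":0,"tz":-1.5,"rx":0,"ry":0,"rz":0,"claw":35},{"tx":0.3,"ty":0,"tz":-1.5,"rx":0,"ry":0,"rz":0,"claw":35},{"tx":0.3,"ty":0,"tz":-1.5,"rx":0,"ry":0,"rz":0,"claw":35},{"tx":0.3,"ty":0,"tz":-1.5,"rx":0,"ry":0,"rz":0,"claw":35},{"tx":0.3,"ty":0,"tz":-1.5,"rx":0,"ry":0,"rz":0,"claw":35},{"tx":0.3,"ty":0,"tz":-1.5,"rx":0,"ry":0,"rz":0,"claw":35},{"tx":0.3,"ty":0,"tz":-1.5,"rx":0,"ry":0,"rz":0,"claw":35}]'

```text
time: 24.5
position: [0.59, 0.0129, 0.0871]
tcp_rot: [-3.14, 0.094, -0.001]
wrist_force: [-1.6, -0.7, 6.4]
gripper_width: 0.506
grip_force: 61.8
```

Emit:
play_rows --targets '[{"tx":0,"ty":0,"tz":-0.2,"rx":0,"ry":0,"rz":0,"claw":35},{"tx":0,"ty":0,"tz":-0.4,"rx":0,"ry":0,"rz":0,"claw":35},{"tx":0,"ty":0,"tz":-0.4,"rx":0,"ry":0,"rz":0,"claw":35},{"tx":0,"ty":0,"tz":-0.4,"rx":0,"ry":0,"rz":0,"claw":35},{"tx":0,"ty":0,"tz":-0.4,"rx":0,"ry":0,"rz":0,"claw":35},{"tx":0,"ty":0,"tz":-0.4,"rx":0,"ry":0,"rz":0,"claw":35},{"tx":0,"ty":0,"tz":-0.4,"rx":0,"ry":0,"rz":0,"claw":35},{"tx":0,"ty":0,"tz":-0.4,"rx":0,"ry":0,"rz":0,"claw":35},{"tx":0,"ty":0,"tz":-0.4,"rx":0,"ry":0,"rz":0,"claw":35},{"tx":0,"ty":0,"tz":-0.4,"rx":0,"ry":0,"rz":0,"claw":35}]'

```text
time: 25.75
position: [0.5898, 0.0129, 0.0872]
tcp_rot: [-3.14, 0.095, -0.001]
wrist_force: [1.6, -0.3, 3.2]
gripper_width: 0.507
grip_force: 61.5
```

Emit:
play_rows --grip_force 20 --targets '[{"tx":0,"ty":0,"tz":-0.2,"rx":0,"ry":0,"rz":0,"claw":35},{"tx":0,"ty":0,"tz":-0.2,"rx":0,"ry":0,"rz":0,"claw":35},{"tx":0,"ty":0,"tz":-0.2,"rx":0,"ry":0,"rz":0,"claw":46},{"tx":0,"ty":0,"tz":-0.2,"rx":0,"ry":0,"rz":0,"claw":48},{"tx":0,"ty":0,"tz":-0.2,"rx":0,"ry":0,"rz":0,"claw":51},{"tx":0,"ty":0,"tz":-0.2,"rx":0,"ry":0,"rz":0,"claw":56},{"tx":0,"ty":0,"tz":-0.2,"rx":0,"ry":0,"rz":0,"claw":62},{"tx":0,"ty":0,"tz":-0.2,"rx":0,"ry":0,"rz":0,"claw":70},{"tx":0,"ty":0,"tz":-0.2,"rx":0,"ry":0,"rz":0,"claw":78},{"tx":0,"ty":0,"tz":-0.2,"rx":0,"ry":0,"rz":0,"claw":85}]'

```text
time: 27.0
position: [0.5896, 0.0129, 0.0874]
tcp_rot: [-3.14, 0.095, -0.0]
wrist_force: [0.2, 0.3, 0.6]
gripper_width: 0.993
grip_force: 0.0
```

```bash
python3 - <<'E'
from h import *
s=bot.state();print(s['position'],s['wrist_force'],s['gripper_width'],s['grip_force'])
im,d=bot.get_image('wrist');save('w6.png',im)
E
```

```text
[0.58961801 0.01286898 0.08738565] [0.16915353 0.29669814 0.57685109] 0.9933172060445438 0.0
```

View pics/w6.png

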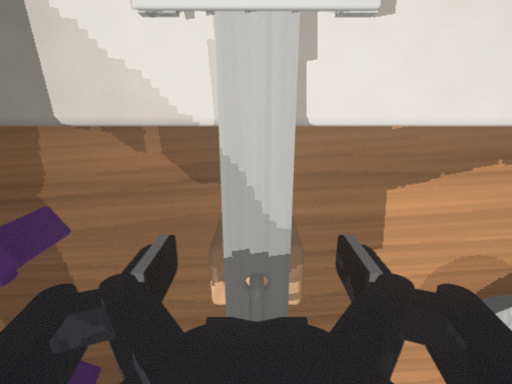

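Emit:
play_rows --targets '[{"tx":0,"ty":0,"tz":-5,"rx":0,"ry":0,"rz":0,"claw":85},{"tx":0,"ty":0,"tz":-12,"rx":0,"ry":0,"rz":0,"claw":85},{"tx":0,"ty":0,"tz":-22,"rx":0,"ry":0,"rz":0,"claw":85},{"tx":0,"ty":0,"tz":-36,"rx":0,"ry":0,"rz":0,"claw":85},{"tx":0,"ty":0,"tz":-52,"rx":0,"ry":0,"rz":0,"claw":85},{"tx":0,"ty":0,"tz":-70,"rx":0,"ry":0,"rz":0,"claw":85},{"tx":0,"ty":0,"tz":-90,"rx":0,"ry":0,"rz":0,"claw":85},{"tx":0,"ty":0,"tz":-110,"rx":0,"ry":0,"rz":0,"claw":85},{"tx":0,"ty":0,"tz":-130,"rx":0,"ry":0,"rz":0,"claw":85},{"tx":0,"ty":0,"tz":-140,"rx":0,"ry":0,"rz":0,"claw":85}]'

```text
time: 28.3
position: [0.5904, 0.013, 0.2294]
tcp_rot: [-3.14, 0.094, -0.004]
wrist_force: [0.5, 0.6, 0.6]
gripper_width: 0.995
grip_force: 0.0
```

```bash
python3 - <<'E'
from h import *
for i in range(6): im,d=bot.get_image('wrist')
a,_=bot.get_image('scene')
s=bot.state();print(s['position'],s['wrist_force'],s['time'])
save('w7.png',np.hstack([cv2.resize(im[130:380,130:380],(400,400)),cv2.resize(a[140:270,185:315],(400,400))]))
E
```

```text
[0.58878181 0.01278776 0.22615767] [ 0.06887403  0.34453672 -0.22937355] 28.65
```

View pics/w7.png

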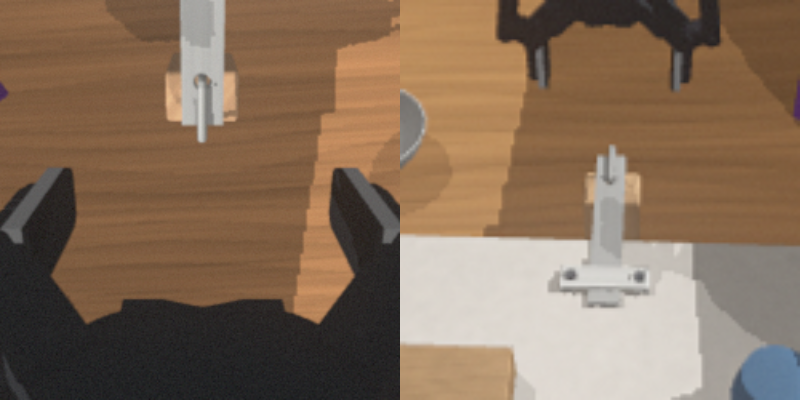

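The chew block hangs from the plate: the leg is in the hole (left view, about 202,80) and the bend runs over the plate's end. The gripper is clear of it.

```bash
python3 -c "
from workcell import bot
print(bot.hand_in())"
```

```text
the job is handed in; nothing more can be done
None
```

The pine chew block now hangs by its hook from the hole in the hanger plate; it held a downward tug of about 10 N, was let go, and the job was handed in at about 29 s.

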